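Grease a bearing housing: cap off, coupler snapped on and held

ROBOT

A 6-joint arm with a two-finger parallel gripper is mounted at the origin on the work surface. World frame = base frame: x ahead of the robot, y to its left, z up, the work surface at z = 0. Lengths are in m, angles in rad, forces in N, time in s.
With the tool pointing down it reaches from about 0.25 to 0.775 m from the base axis. Payload 4 kg.
Tool frame: the origin (TCP) lies midway between the tips of the shut fingers; the grasp point (between the pads) lies 19 mm behind it; z points along the fingers, y is the line along which they close (so a half turn about z gives the same grasp; the last joint's range is limited). The gripper opens to 94 mm and grips with 3 to 60 N. Pads are 16 mm wide; open, the fingers measure 119 mm over their backs; the gripper's body (75 mm by 177 mm) begins 78 mm behind the grasp point.
Start: joints at [1.073, 0.087, 1.371, -0, 1.684, -0.103], TCP at [0.212, 0.508, 0.206] pointing down, gripper open.
Joint ranges: [-3.1, 3.1], [-0.76, 2.03], [0.27, 2.55], [-1.08, 4.22], [0.17, 2.65], [-2.57, 2.57]. Speed limits (rad/s): [2.79, 2.79, 3.14, 3.14, 3.14, 3.14].

INTERFACE

Orientations are given as a unit quaternion [x, y, z, w].
In Python, from station import env gives the robot as it stands. Calls block until the motion is done:
- env.move_to(position, orientation): joint-space move of the TCP to a pose.
- env.line_to(position, rotation=None, velocity=0.15): straight line of the TCP; rotation=None keeps the orientation; velocity is the mean speed in m/s.
- env.move_joints(angles): joint-space move.
- env.grip(opening, f_grip=None): finger opening in m; f_grip is the grip in N (None keeps the last); returns when the fingers have stopped.
- env.pause(seconds).
- env.solve_ik(position, orientation): joint angles nearest the present ones, or None.
- env.observe(): the state.
- env.snapshot(name): name is "scene" or "top" or "wrist"; returns a dict with "pixels" (420x560x3 uint8, red, green, blue), "depth" (420x560 float32, m along the optical axis (not along the pixel's ray), 0 where there is no reading), "K" (3x3 intrinsics, pixels), "extrinsics" (4x4, takes a point from world to camera coordinates); the wrist camera has in their place "tool_from_camera" (4x4, takes a point from camera to tool coordinates, whose origin is the TCP and whose axes are the flange's). Camera axes: x right, y up, looking along -z (the intrinsics and any distortion apply to the point x, -y, -z); pixel columns grow to the right and rows downward; lengths in m; the calibration is good to about 2 mm. A picture is of the moment at which its call begins: read the wrist's pose just before it.
A pose or a line that the arm cannot do raises env.IKError and nothing moves.
- env.hand_in(): hands the job in; it is judged then, once.
Trained networks look in the newest picture that a camera, given by its name, has taken for a name from the list of things; names that differ only in an ending like _2 or _b are one class to them, and where a whole thing is asked for, a point or a joint stands for the part that bears it (a point fixed in the world has none). Each returns a list of dicts, best first, with "score" (0 to 1); they miss things now and then, are a little off and sometimes report something else, mostly with a low value. They report only what shows in the picture. A call takes as long as a camera call. They do not tell look-alikes from the thing itself.
- env.recognise(camera, name): "location" ([x, y, z] in m, in world coordinates, good to about 4 mm: the middle of the surface that is visible of it).
The state is a dict: "clock": time; "q": joint angles; "joint_velocities": joint speeds; "joint_torque": joint torques, N m; "tcp_pos": TCP position; "ee_rot": TCP orientation; "wrist_force": force on the tool from outside, world axes, zero at the start; "torque": the same for the moment, N m; "opening": finger opening in m; "finger_force": force on a finger pad.
Only numpy, scipy, OpenCV 4.12 (cv2) and the standard library are available. Lean on these libraries where they do the work, as an engineer would, in place of code of your own. Each camera call takes 0.05 s, during which the arm holds its last target. There are 200 camera calls.

TASK

Take the old dust cap off the tilted grease nipple and drop it into the wire basket. Then take the grease coupler out of its stand and press it squarely onto the nipple until it snaps past the catches and the spring collar is fully down, and keep it pressed down against the spring: finish while still gripping and holding it there. Leave the other things on the bench where they are.

Things in the scene. Friction and masses are not known exactly. Their poses are not given: they have to be found in the camera images.
- housing: Aluminium bearing housing, fixed to the bench, on a dark steel base plate 130 x 120 x 10 mm with a steel shaft through it along its y. Its top face slopes towards its own -x side (roughly towards the robot); the middle of that face is 55 mm above its origin. Origin: centre of the underside.
- nipple: Tilted brass grease nipple. Origin: on its axis in the housing's sloping face. z: its axis, out and up, 20 degrees (0.349 rad) from vertical, leaning to the housing's -x; y is level. Along z: pin of 12 mm diameter to 28 mm, tapering to a tip at 34 mm; spring collar round its foot; a dark tower 16 x 14 mm, 28 mm tall, with a ball catch, 33 mm out on each side (+y, -y).
- seat (a point): Point on the nipple's axis, 9 mm along its z: where the coupler's mouth is when fully pressed home.
- collar (a joint): Steel spring collar, 28 mm in diameter, sliding along the nipple's axis: 0 = up (its top face 20 mm along the nipple's z), 0.011 m = pressed down to its stop (top face at 9 mm). A spring pushes it up with 3 N at the top and 11 N at the stop. Once snapped and left alone the coupler stays at about 0.0055 m; holding it fully down takes about 9 N on top of its weight.
- catch_l (a joint): Spring catch (steel ball of 8 mm) on the nipple's +y side, 24 mm along its z: 0 = in (ball reaches to 14.5 mm from the axis), up to 0.006 m = pushed out. Spring 6 N at 0, 13 N at 0.006. The coupler's flange pushes it out by 2 to 3 mm and it snaps back in behind the flange.
- catch_r (a joint): The same catch on the nipple's -y side.
- cap: Old grey plastic dust cap standing loosely over the nipple, round, 25 mm in diameter, 40 mm tall, 40 g. Origin: centre of its open underside, at the start 20 mm along the nipple's z and on its axis; z is its axis towards its closed top. It is solid above 18 mm and lifts off freely along the axis; take it by its upper half, above the catches.
- cap_center (a point): Middle of the cap, 20 mm along its z from its origin.
- basket: Steel wire basket for rejects, fixed to the bench, open at the top, 134 (x) x 174 (y) x 60 mm tall outside, inside about 124 x 164 mm, floor 5 mm up. Origin: centre of its underside.
- stand: Grey plastic block fixed to the bench, 85 x 85 x 30 mm, with a square pocket of 40 x 40 mm in the middle, its floor 8 mm above the bench: the coupler stands upright in it. Origin: centre of its underside.
- coupler: Grease cartridge with snap coupler, round, 110 mm long, 220 g, upright in the stand, mouth down. Origin: centre of the open mouth; z: axis to the closed top. Along z: flange 28 mm in diameter at 0, 34 at 5 to 6.5 mm; neck 28 from 9 to 40 mm; white body 32 from 42 to 110 mm, to grip. Bore 21 mm wide at the mouth, 16 from 7 mm up, 40 deep. Pushing past the catches takes 5 to 15 N.
- tube_rack: Bystander: white rack with capped tubes, 70 x 200 mm, 92 mm tall. Origin: centre of its underside.
- bottle: Bystander: amber bottle, 64 mm in diameter, 160 mm tall. Origin: centre of its underside.
- beaker: Bystander: clear beaker, 72 mm in diameter, 80 mm tall. Origin: centre of its underside.
- wrench: Bystander: steel wrench lying flat, 160 mm long along its x. Origin: underside.
- tape: Bystander: roll of paper tape lying flat, 70 mm in diameter, 19 mm tall. Origin: centre of its underside.
- tipbox: Bystander: blue box, 80 x 120 x 55 mm. Origin: centre of its underside.
- marker: Bystander: black marker pen lying along its x, 130 mm long, 14 mm thick. Origin: underside.
Mind the look-alikes: they are no part of the job. Leave any yellow look-alike of the coupler alone.

How it is judged:
By the outcome, as a careful person would: the job done as asked, in the order asked, and still so for the second after the job is handed in, while the arm keeps its last pose, push and grip.
It also fails if it takes over 56 s, if anything falls off the work surface, if the arm or the gripper's body presses on something with over 40 N, if the wrist force passes 120 N, or if a joint passes its speed limit or range.

## Working session

There is one attempt and no reset: what is moved stays moved. The work goes in short steps, each a Python script; the robot and the scene stay as the last script left them, time stands still between calls to the robot, and variables do not carry over. Pictures are saved under pics/ and viewed, at most 10 in all, crops included, and the job is handed in when it is done.

```bash
mkdir -p pics; ls
cat > h.py <<'E'
import numpy as np, cv2
from scipy.spatial.transform import Rotation as R
from station import env
def snap(cam):
    o=env.observe(); s=env.snapshot(cam)
    if cam=="wrist":
        T=np.eye(4);T[:3,:3]=R.from_quat(o["ee_rot"]).as_matrix();T[:3,3]=o["tcp_pos"]
        s["W"]=T@np.array(s["tool_from_camera"])
    else: s["W"]=np.linalg.inv(np.array(s["extrinsics"]))
    return s
def cloud(s):
    d=s["depth"];K=np.array(s["K"]);v,u=np.mgrid[:d.shape[0],:d.shape[1]]
    P=np.stack([(u-K[0,2])/K[0,0]*d,-(v-K[1,2])/K[1,1]*d,-d],-1)
    X=P@s["W"][:3,:3].T+s["W"][:3,3]; X[d<=0]=np.nan
    return X
def proj(s,p):
    c=np.linalg.inv(s["W"])@np.append(p,1);K=np.array(s["K"])
    return [K[0,0]*c[0]/-c[2]+K[0,2],K[1,1]*-c[1]/-c[2]+K[1,2]]
def save(s,name): cv2.imwrite("pics/"+name,s["pixels"][:,:,::-1])
E
python3 - <<'E'
from h import *
for c in ["scene","top"]:
    s=snap(c);save(s,c+".png");np.savez(c+".npz",**{k:np.array(v) for k,v in s.items()})
    print(c,s.keys())
    for n in ["housing","nipple","cap","basket","stand","coupler","tube_rack","bottle","beaker","tipbox"]:
        for r in env.recognise(c,n)[:4]:
            p=r["location"];print(n,np.round(r["score"],2),np.round(p,3),np.round(proj(s,p)))
print(env.observe())
E
```

```text
pics
scene dict_keys(['pixels', 'depth', 'K', 'extrinsics', 'W'])
housing 0.8 [0.65  0.006 0.034] [263. 254.]
housing 0.6 [0.78  0.021 0.053] [220. 281.]
nipple 0.88 [ 0.634 -0.002  0.07 ] [266. 241.]
cap 0.46 [ 0.623 -0.011  0.103] [268. 229.]
basket 0.75 [ 0.625 -0.014  0.105] [266. 228.]
basket 0.73 [ 0.506 -0.262  0.023] [253. 163.]
basket 0.28 [0.547 0.269 0.027] [363. 316.]
stand 0.57 [0.546 0.266 0.03 ] [363. 315.]
coupler 0.86 [0.525 0.159 0.076] [343. 266.]
coupler 0.75 [0.533 0.262 0.093] [370. 298.]
coupler 0.51 [0.735 0.196 0.105] [278. 321.]
tube_rack 0.92 [0.78  0.023 0.052] [220. 283.]
bottle 0.81 [0.736 0.197 0.105] [277. 322.]
beaker 0.72 [ 0.506 -0.435  0.056] [221. 118.]
beaker 0.67 [ 0.719 -0.18   0.051] [200. 212.]
tipbox 0.68 [ 0.506 -0.433  0.056] [221. 118.]
top dict_keys(['pixels', 'depth', 'K', 'extrinsics', 'W'])
housing 0.81 [ 0.623 -0.015  0.031] [272. 210.]
nipple 0.47 [ 0.628 -0.009  0.08 ] [269. 205.]
nipple 0.4 [ 0.727 -0.184  0.03 ] [338. 171.]
cap 0.7 [ 0.676 -0.355  0.018] [405. 191.]
cap 0.69 [ 0.619 -0.017  0.107] [272. 206.]
basket 0.78 [ 0.511 
[... 430 characters left out ...]
61.]
{'clock': 1.1, 'q': array([ 1.07291837e+00,  8.71930994e-02,  1.37067805e+00, -1.01638815e-05,
        1.68362001e+00, -1.03107691e-01]), 'joint_velocities': array([ 0.00072286, -0.00019681,  0.0005178 , -0.00029113,  0.00062063,
       -0.00142308]), 'joint_torque': array([-7.91927341e-04, -3.40055037e+01, -3.02601779e+01,  7.18154060e-02,
        2.36538617e-02,  1.24813252e-05]), 'tcp_pos': array([0.21154862, 0.50770905, 0.2055208 ]), 'ee_rot': array([1.96106471e-01, 9.80582607e-01, 4.69785059e-05, 1.98440112e-05]), 'wrist_force': array([0.81186706, 0.13974399, 0.27517021]), 'torque': array([-0.00025793,  0.06597976, -0.04858374]), 'finger_force': 0.0, 'opening': 0.09354596986993464}
```

Run:
```python
import cv2,numpy as np
a=cv2.imread("pics/scene.png");b=cv2.imread("pics/top.png")
c=np.hstack([cv2.resize(a[90:390,120:460],(0,0),fx=1.17,fy=1.17),cv2.resize(b[120:330,80:500],(0,0),fx=.95,fy=.95)[:200] if 0 else a[0:1,0:1].repeat(351,0)])
cv2.imwrite("pics/s2.png",cv2.resize(a[90:390,150:460],None,fx=1.95,fy=1.95));cv2.imwrite("pics/t2.png",cv2.resize(b[120:330,90:500],None,fx=1.95,fy=1.95))
```

```text
(no output)
```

View pics/s2.png

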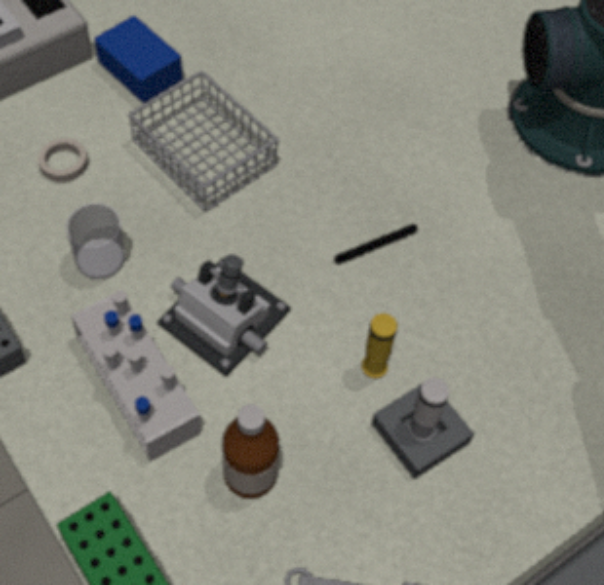

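View pics/t2.png

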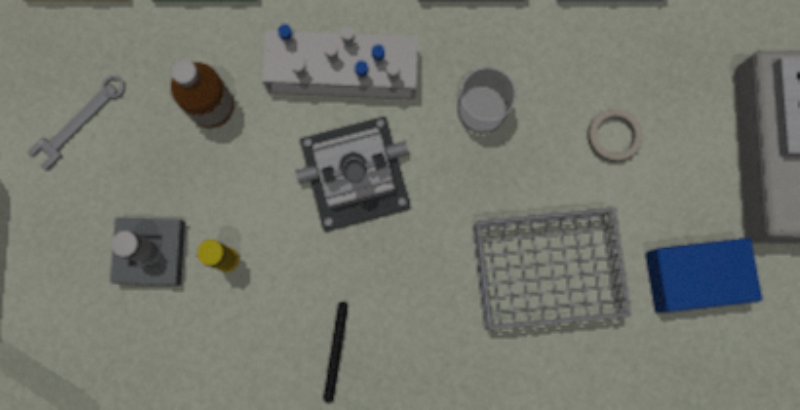

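The white coupler is in the stand at scene (371,298) and top (158,246). The yellow look-alike stands free at scene (345,266) and top (200,250). The description says a white body upright in the stand, so the first is the one meant. The capped nipple is at scene (268,229), with the basket at scene (253,163). Next I'll take close wrist views.

Run:
```python
from h import *
o=env.observe(); q0=R.from_euler('xyz',[np.pi,0,0])
def down(yaw): return (R.from_euler('z',yaw)*R.from_euler('x',np.pi)).as_quat()
def go(p,yaw):
    for y in [yaw,yaw+np.pi]:
        q=env.solve_ik(p,down(y))
        print(p,y,q is not None and np.round(q,2))
i=0
o=env.observe()
for p,names in [([.47,.20,.30],["coupler","stand"]),([.40,.27,.30],["coupler","stand"]),([.52,.04,.30],["cap","nipple","housing"]),([.58,-.07,.30],["cap","nipple","housing"])]:
    env.move_to(p,down(np.pi)); env.pause(.15)
    s=snap("wrist");save(s,f"w{i}.png");np.savez(f"w{i}.npz",**{k:np.array(v) for k,v in s.items()})
    if i==0: print(s["tool_from_camera"],s["K"])
    for n in names:
        for r in env.recognise("wrist",n)[:3]:
            print(i,n,np.round(r["score"],2),np.round(r["location"],3),np.round(proj(s,r["location"])))
    i+=1
print(env.observe()["clock"],env.observe()["q"])
a=[cv2.imread(f"pics/w{k}.png") for k in range(4)]
cv2.imwrite("pics/w4.png",cv2.resize(np.vstack([np.hstack(a[:2]),np.hstack(a[2:])]),(800,600)))
```

```text
[[ 3.07038223e-04  9.58788393e-01  2.84120964e-01  8.33003231e-02]
 [ 9.99999933e-01 -3.51420169e-04  1.05234672e-04 -6.38838820e-04]
 [ 2.00743619e-04  2.84120913e-01 -9.58788437e-01 -1.80474678e-01]
 [ 0.00000000e+00  0.00000000e+00  0.00000000e+00  1.00000000e+00]] [[341.88486123   0.         276.31751231]
 [  0.         341.88486123 207.95313746]
 [  0.           0.           1.        ]]
0 coupler 0.86 [0.508 0.158 0.108] [239. 217.]
0 stand 0.92 [0.509 0.244 0.031] [308. 201.]
1 coupler 0.94 [0.51  0.168 0.05 ] [203. 254.]
1 coupler 0.6 [0.512 0.26  0.106] [270. 274.]
1 coupler 0.22 [0.509 0.257 0.034] [268. 249.]
1 stand 0.66 [0.507 0.258 0.033] [269. 247.]
2 cap 0.65 [ 0.607 -0.016  0.109] [229. 257.]
2 cap 0.6 [0.71  0.167 0.088] [371. 321.]
2 cap 0.21 [ 0.51  -0.236  0.007] [ 77. 161.]
2 nipple 0.85 [ 0.618 -0.007  0.075] [239. 253.]
2 housing 0.94 [ 0.611 -0.003  0.035] [244. 237.]
2 housing 0.32 [0.753 0.    0.051] [248. 331.]
3 cap 0.77 [ 0.609 -0.021  0.111] [319. 210.]
3 housing 0.89 [ 0.615 -0.012  0.032] [319. 198.]
5.9917 [-2.15603860e-01  1.65629607e-01  1.09674388e+00  8.83325856e-05
  1.87831373e+00 -1.78790189e+00]
```

View pics/w4.png

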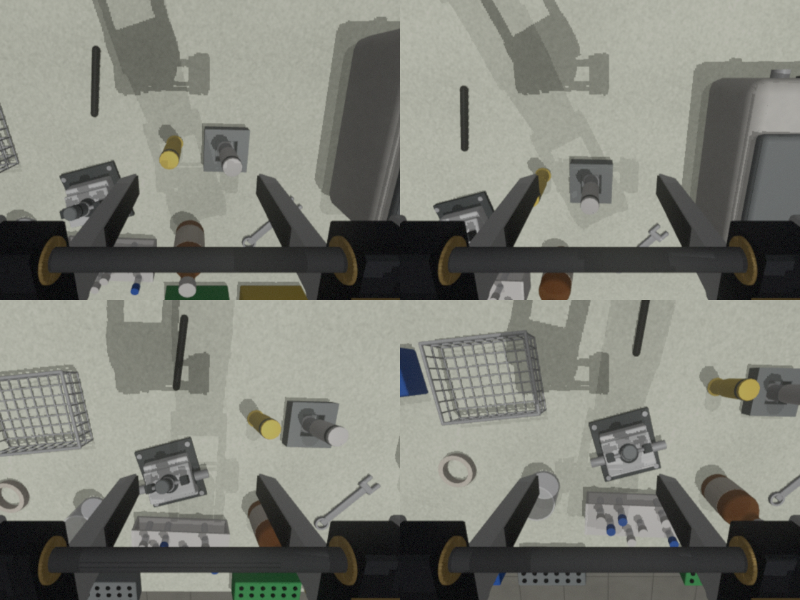

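The four wrist views show the white coupler in the stand at about (308,201) in w0, with the yellow one beside it. The capped nipple is at about (319,210) in w3. Now I'll measure from the depth clouds.

```bash
cat > m.py <<'E'
from h import *
def circ(p):  # top disc centre (min enclosing circle)
    c,r=cv2.minEnclosingCircle(p[:,:2].astype(np.float32)); return c,r
def plate(X,lo,hi,c,rad):
    m=(X[...,2]>lo)&(X[...,2]<hi)&(np.hypot(X[...,0]-c[0],X[...,1]-c[1])<rad)
    p=X[m]; return p, (cv2.minAreaRect((p[:,:2]*1000).astype(np.float32)) if len(p)>5 else None)
if __name__=="__main__":
  for n in ["scene","top","w0","w1","w2","w3"]:
    s=dict(np.load(n+".npz"));X=cloud(s)
    p=X[(np.hypot(X[...,0]-.52,X[...,1]-.25)<.05)&(X[...,2]>.09)&(X[...,2]<.2)]
    if len(p)>10:
        zt=np.percentile(p[:,2],97);t=p[p[:,2]>zt-.004];print(n,"coupler top",len(t),zt.round(4),np.round(circ(t),4) if 0 else (np.round(circ(t)[0],4),round(circ(t)[1],4)))
    p,r=plate(X,.026,.034,(.512,.25),.065)
    if r: print(n,"stand",len(p),p[:,2].mean().round(4),np.round(r[0],1),np.round(r[1],1),round(r[2],1))
    p,r=plate(X,.006,.014,(.625,-.01),.10)
    if r: print(n,"plate",len(p),p[:,2].mean().round(4),np.round(r[0],1),np.round(r[1],1),round(r[2],1))
    p=X[(np.hypot(X[...,0]-.612,X[...,1]+.018)<.03)&(X[...,2]>.1)&(X[...,2]<.14)]
    if len(p)>10: print(n,"cap hi",len(p),p.mean(0).round(4),p[:,2].max().round(4))
E
python3 m.py
```

```text
scene coupler top 110 0.119 (array([0.5262, 0.2562]), 0.0162)
scene stand 715 0.0289 [526.1 255.2] [86.8 87.7] 89.0
scene plate 625 0.0093 [633.1  -6.7] [143.9 147.1] 5.3
scene cap hi 89 [ 0.6175 -0.0151  0.1086] 0.1154
top coupler top 107 0.1207 (array([0.5239, 0.2561]), 0.0154)
top stand 738 0.0299 [524.4 256.5] [83.7 87.3] 0.1
top plate 897 0.0099 [618.2 -20.9] [180.7 140.3] 11.7
top cap hi 93 [ 0.6129 -0.0164  0.1106] 0.117
w0 coupler top 572 0.1203 (array([0.5237, 0.2553]), 0.0161)
w0 stand 2445 0.0309 [523.4 255.5] [85.2 85. ] 88.9
w0 plate 1587 0.0109 [629.5 -12.5] [129.1 120.6] 15.1
w0 cap hi 414 [ 0.6109 -0.0147  0.1103] 0.1172
w1 coupler top 500 0.1202 (array([0.5236, 0.2556]), 0.0158)
w1 stand 2255 0.0309 [523.6 255.6] [84.7 86.5] 88.6
w1 plate 1512 0.0108 [595.6 -21.9] [ 60.8 121.5] 14.1
w2 coupler top 654 0.1202 (array([0.524 , 0.2549]), 0.0164)
w2 stand 2779 0.0308 [523.7 255.6] [86.6 85.3] 88.6
w2 plate 2359 0.0109 [630.2 -12.7] [130.6 120. ] 15.6
w2 cap hi 376 [ 0.6109 -0.0169  0.1114] 0.1171
w3 coupler top 46 0.0998 (array([0.5265, 0.2423]), 0.0095)
w3 stand 2859 0.0309 [523.7 255.3] [87.2 85. ] 88.5
w3 plate 2733 0.0109 [630.2 -13. ] [130.3 120.1] 15.5
w3 cap hi 375 [ 0.6111 -0.0184  0.1121] 0.1172
```

```bash
cat > geo.py <<'E'
from h import *
yaw=np.radians(15.5); H=np.array([.6302,-.0128,0])
Rn=(R.from_euler('z',yaw)*R.from_euler('y',-np.radians(20))).as_matrix()  # nipple axes
N0=H+[0,0,.055]
E
python3 - <<'E'
from geo import *
for n in ["w0","w2","w3","top","scene"]:
    X=cloud(dict(np.load(n+".npz"))).reshape(-1,3)
    L=(X-N0)@Rn; L=L[np.isfinite(L[:,0])]
    c=L[(np.hypot(L[:,0],L[:,1])<.028)&(L[:,2]>.033)&(L[:,2]<.075)]
    zt=np.percentile(c[:,2],95); t=c[c[:,2]>zt-.003]
    A=np.c_[t[:,:2],np.ones(len(t))]; k=np.linalg.lstsq(A,t[:,2],rcond=None)[0]
    cc,r=cv2.minEnclosingCircle((t[:,:2]*1e3).astype(np.float32))
    f=L[(abs(L[:,0])<.03)&(abs(L[:,1])<.05)&(L[:,2]>-.008)&(L[:,2]<.008)]
    tw=[L[(abs(L[:,0])<.02)&(abs(s*L[:,1]-.033)<.012)&(L[:,2]>.02)&(L[:,2]<.033)] for s in(1,-1)]
    print(n,len(t),"ztop",t[:,2].mean().round(4),"slope",k[:2].round(3),"c mm",np.round(cc,1),round(r,1),"face z",np.median(f[:,2]).round(4),
      "towers",[(len(q),np.round((q.max(0)+q.min(0))/2*1e3,1)) for q in tw if len(q)])
E
```

```text
w0 297 ztop 0.0607 slope [ 0.007 -0.001] c mm [0.7 0.6] 12.7 face z 0.0009 towers [(109, array([ 0.3, 30.9, 25.7])), (63, array([  0.8, -35.4,  29.2]))]
w2 320 ztop 0.0607 slope [-0.01   0.001] c mm [0.8 0. ] 12.3 face z 0.0009 towers [(173, array([ 0.7, 30.6, 25.8])), (166, array([  0.6, -30.7,  25.6]))]
w3 340 ztop 0.0607 slope [ 0.004 -0.002] c mm [ 1.  -0.2] 12.1 face z 0.0009 towers [(177, array([ 0.8, 30.5, 25.7])), (172, array([  0.8, -30.6,  27.4]))]
top 41 ztop 0.0609 slope [0.024 0.03 ] c mm [0.9 1.1] 11.1 face z -0.0006 towers [(45, array([ 1.6, 30.9, 25. ])), (44, array([  1.5, -30.2,  27.1]))]
scene 42 ztop 0.0581 slope [0.035 0.009] c mm [4.3 0.5] 12.5 face z -0.0014 towers [(41, array([ 2.7, 30.6, 24.7])), (40, array([  2. , -31.7,  25.1]))]
```

```bash
cat >> geo.py <<'E'
N0=N0+Rn@np.array([.0006,0,0]); n=Rn[:,2]
C=np.array([.5238,.2553,.008])
def qx(s): return R.from_matrix(np.c_[s*Rn[:,1],s*Rn[:,0],-n]).as_quat()   # close along nipple x
def qy(s): return R.from_matrix(np.c_[-s*Rn[:,0],s*Rn[:,1],-n]).as_quat()  # close along nipple y
def down(y): return (R.from_euler('z',y)*R.from_euler('x',np.pi)).as_quat()
def st(): 
    o=env.observe(); print(round(o["clock"],2),"tcp",np.round(o["tcp_pos"],4),"F",np.round(o["wrist_force"],1),"M",np.round(o["torque"],2),"open",round(o["opening"],4),"ff",round(o["finger_force"],1)); return o
E
python3 - <<'E'
from geo import *
for s in (1,-1):
    for d in (.033,.12,.2): 
        for nm,f in (("qx",qx),("qy",qy)):
            q=env.solve_ik(N0+n*(d if nm=="qx" else d+.037),f(s)); print(nm,s,d,q if q is None else q.round(2))
for y in np.arange(-180,180,45):
    for nm,p in (("stand",[.5238,.2553,.069]),("basket",[.51,-.265,.065])):
        q=env.solve_ik(p,down(np.radians(y))); print(nm,y,q if q is None else q.round(2))
X=np.vstack([cloud(dict(np.load(f"{k}.npz"))).reshape(-1,3) for k in ("w3","top")])
p=X[(X[:,0]>.40)&(X[:,0]<.62)&(X[:,1]<-.15)&(X[:,1]>-.38)&(X[:,2]>.05)&(X[:,2]<.07)]
print(cv2.minAreaRect((p[:,:2]*1e3).astype(np.float32)),p.min(0),p.max(0))
E
```

```text
qx 1 0.033 [-0.21  0.06  1.68  0.18  1.09 -0.53]
qy 1 0.033 [-0.22  0.01  1.66  0.18  1.16 -2.1 ]
qx 1 0.12 [-0.23 -0.05  1.63  0.17  1.26 -0.53]
qy 1 0.12 [-0.25 -0.09  1.6   0.18  1.33 -2.1 ]
qx 1 0.2 [-0.26 -0.13  1.55  0.18  1.42 -0.54]
qy 1 0.2 [-0.28 -0.16  1.51  0.18  1.49 -2.11]
qx -1 0.033 None
qy -1 0.033 [-0.22  0.01  1.66  0.18  1.16  1.04]
qx -1 0.12 None
qy -1 0.12 [-0.25 -0.09  1.6   0.18  1.33  1.04]
qx -1 0.2 None
qy -1 0.2 [-0.28 -0.16  1.51  0.18  1.49  1.03]
stand -180 [ 0.36  0.22  1.49  0.    1.43 -1.21]
basket -180 [-0.58  0.21  1.51  0.    1.42 -2.15]
stand -135 [ 0.36  0.22  1.49  0.    1.43 -2.  ]
basket -135 None
stand -90 None
basket -90 [-0.58  0.21  1.51 -0.    1.42  2.56]
stand -45 None
basket -45 [-0.58  0.21  1.51 -0.    1.42  1.78]
stand 0 [ 0.36  0.22  1.49 -0.    1.43  1.93]
basket 0 [-0.58  0.21  1.51 -0.    1.42  0.99]
stand 45 [ 0.36  0.22  1.49 -0.    1.43  1.14]
basket 45 [-0.58  0.21  1.51 -0.    1.42  0.21]
stand 90 [ 0.36  0.22  1.49 -0.    1.43  0.36]
basket 90 [-0.58  0.21  1.51  0.    1.42 -0.58]
stand 135 [ 0.36  0.22  1.49  0.    1.43 -0.43]
basket 135 [-0.58  0.21  1.51  0.    1.42 -1.36]
((503.0003662109375, -260.9560546875), (137.2003173828125, 178.06472778320312), 5.892830848693848) [ 0.42708764 -0.35555767  0.05003613] [ 0.57785016 -0.16756014  0.06625015]
```

Run:
```python
from geo import *
env.move_to(N0+n*.13,qx(1)); env.grip(.06,20)
env.line_to(N0+n*.033,velocity=.15); st()
env.grip(0.0,20); st()
env.line_to(N0+n*.10,velocity=.1); o=st()
env.pause(.05)
s=snap("wrist");save(s,"w5.png")
```

```text
8.64 tcp [ 0.6204 -0.0158  0.0872] F [ 0.2 -0.8 -0.7] M [-0.06  0.19 -0.01] open 0.0599 ff 0.0
9.28 tcp [ 0.6199 -0.0157  0.0865] F [-0.4 -0.4  0.9] M [-0.11  0.21 -0.01] open 0.0245 ff 20.0
10.1 tcp [ 0.5974 -0.0217  0.1484] F [ 0.1 -0.  -0.9] M [-0.11  0.3  -0.03] open 0.0245 ff 20.0
```

View pics/w5.png

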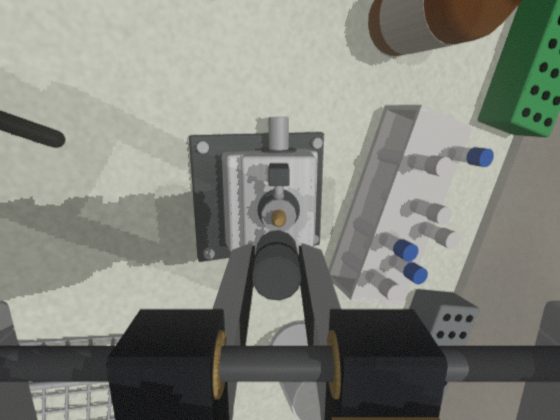

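The cap is in the fingers at (277,265) and the brass nipple is bare at (278,217). Next: the basket.

Run:
```python
from geo import *
env.line_to(N0+n*.16,velocity=.25)
env.move_to([.503,-.261,.17],down(np.pi/2+.1)); st()
env.line_to([.503,-.261,.045],velocity=.18); st()
env.grip(.055); st()
env.line_to([.503,-.261,.19],velocity=.25)
# view nipple on the way
env.move_to([.53,-.02,.32],down(np.pi)); env.pause(.1)
s=snap("wrist");save(s,"w6.png");np.savez("w6.npz",**{k:np.array(v) for k,v in s.items()})
print([ (r["score"],np.round(r["location"],3)) for r in env.recognise("wrist","cap")])
X=cloud(s).reshape(-1,3);L=(X-N0)@Rn;L=L[np.isfinite(L[:,0])]
for a,b in((.029,.04),(.017,.0225)):
    c=L[(np.hypot(L[:,0],L[:,1])<.018)&(L[:,2]>a)&(L[:,2]<b)]
    print(a,len(c),((c.max(0)+c.min(0))*500).round(1),(c.mean(0)*1e3).round(1)) if len(c) else print(a,0)
st()
```

```text
11.56 tcp [ 0.5032 -0.2599  0.1695] F [ 0.6 -0.7 -1. ] M [-0.07  0.05  0.03] open 0.0248 ff 20.0
12.4 tcp [ 0.504  -0.2611  0.0465] F [ 0.1  0.2 -0.3] M [-0.07  0.08 -0.04] open 0.0244 ff 20.0
13.06 tcp [ 0.503 -0.261  0.045] F [ 0.4 -0.5  0.1] M [-0.08  0.08 -0.03] open 0.0548 ff 0.0
[(0.62, array([ 0.503, -0.257,  0.043]))]
0.029 61 [-0.2 -0.3 32.7] [-0.3 -0.  32.7]
0.017 263 [ 0.3 -0.1 20.3] [ 0.1  0.1 20.8]
15.06 tcp [ 0.5298 -0.021   0.3187] F [-0.7  0.5  0.2] M [0.01 0.02 0.05] open 0.0547 ff 0.0
```

View pics/w6.png

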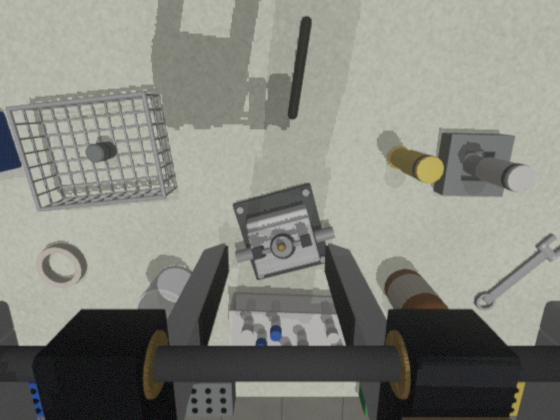

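The dark cap is in the basket at (97,152). The nipple is bare at (282,247), and its axis fits my estimate to within 0.3 mm. One enlarged crop to confirm the coupler.

```bash
python3 -c "
import cv2;a=cv2.imread('pics/w6.png');cv2.imwrite('pics/c6.png',cv2.resize(a[110:220,370:550],None,fx=4,fy=4,interpolation=2))"
```

```text
(no output)
```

View pics/c6.png

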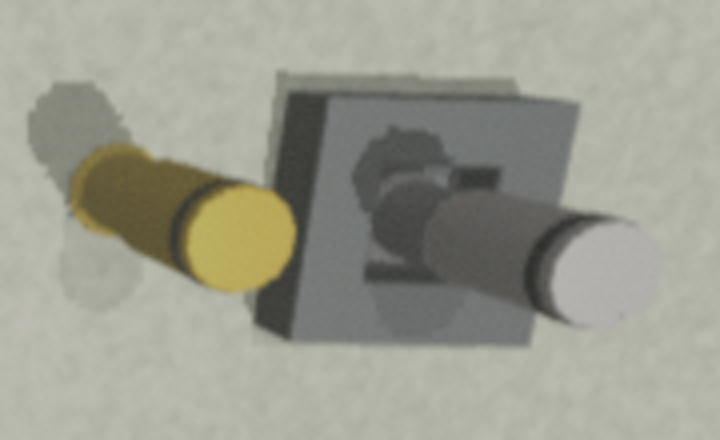

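The crop confirms it: the white cylinder in the grey stand (crop (600,270)) is the coupler, and the yellow one standing free (crop (240,240)) is the look-alike.

Run:
```python
from geo import *
env.move_to([*C[:2],.16],down(.35)); st()
env.line_to([*C[:2],.069],velocity=.12); st()
env.grip(0,50); st()
env.line_to([*C[:2],.20],velocity=.15); env.pause(.2); st()
env.move_to(N0+n*(.061+.09),qy(-1)); env.pause(.2); st()
for c in("scene","wrist"):
    s=snap(c);save(s,f"g_{c}.png");np.savez(f"g_{c}.npz",**{k:np.array(v) for k,v in s.items()})
    o=env.observe();X=cloud(s).reshape(-1,3)
    T=R.from_quat(o["ee_rot"]).as_matrix();L=(X-o["tcp_pos"])@T
    for a,b in((.03,.05),(.052,.062),(-.0,.025)):
        p=L[(np.hypot(L[:,0],L[:,1])<.022)&(L[:,2]>a)&(L[:,2]<b)]
        if len(p)>5: print(c,a,len(p),(p.min(0)*1e3).round(1),(p.max(0)*1e3).round(1))
a=cv2.imread("pics/g_scene.png")[150:300,180:380];b=cv2.imread("pics/g_wrist.png")
cv2.imwrite("pics/g.png",np.hstack([cv2.resize(a,(400,300)),cv2.resize(b,(400,300))]))
```

```text
17.82 tcp [0.524  0.2551 0.1602] F [ 0.   0.3 -0.1] M [-0.    0.18  0.  ] open 0.0554 ff 0.0
18.73 tcp [0.5245 0.2556 0.07  ] F [-0.3  0.   0.2] M [-0.02  0.19 -0.05] open 0.0548 ff 0.0
19.23 tcp [0.5241 0.2554 0.0696] F [-0.2 -0.6  1.6] M [-0.04  0.18 -0.02] open 0.0312 ff 50.0
20.45 tcp [0.5233 0.2551 0.1986] F [-0.6  0.7 -2.3] M [0.01 0.12 0.02] open 0.0315 ff 50.0
21.76 tcp [ 0.5813 -0.0251  0.1971] F [ 0.   0.1 -2.8] M [-0.05  0.4  -0.  ] open 0.0313 ff 50.0
scene 0.03 79 [ -4.4 -14.8  30.1] [16.4 10.1 49.5]
scene 0.052 55 [-10.6 -15.8  52.1] [20.  17.2 62. ]
scene -0.0 103 [ -0.5 -16.3   0.3] [19.5 18.8 24.6]
wrist 0.03 317 [  3.1 -13.3  30.1] [15.1 13.9 50. ]
wrist 0.052 272 [ -4.4 -15.8  52. ] [17.7 17.  56.5]
wrist -0.0 484 [  2.8 -15.4   0. ] [17.4 15.8 24.8]
```

View pics/g.png

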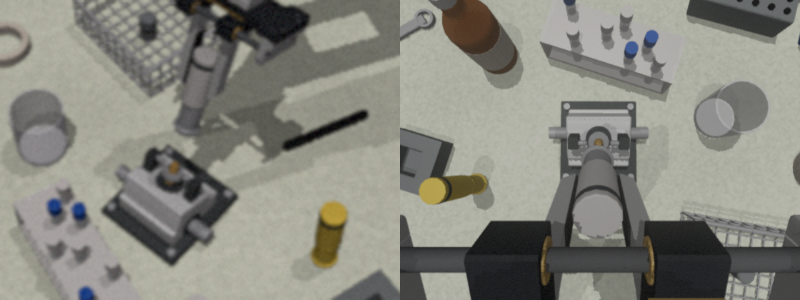

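The coupler sits straight and centred in the grip above the bare nipple (right half at (600,150)). The yellow one hasn't moved. Pressing on in steps.

```bash
cat > press.py <<'E'
from geo import *
import sys
def rep(tag):
    o=env.observe();T=Rn.T;l=T@(o["tcp_pos"]-N0)*1e3;f=T@o["wrist_force"];m=T@o["torque"]
    print(tag,round(o["clock"],2),"mouth",np.round(l-[0,0,61],2),"F",f.round(1),"M",m.round(2),"ff",round(o["finger_force"],1),"op",round(o["opening"],4));return f
if __name__=="__main__":
    rep("start")
    env.line_to(N0+n*(.061+.040),velocity=.1);env.pause(.1);rep("40")
    for d in (.034,.030,.027,.024,.022,.020,.018):
        env.line_to(N0+n*(.061+d),velocity=.03);f=rep(d)
        if abs(f[2])>35 or np.hypot(f[0],f[1])>8: print("stop");break
E
python3 press.py
```

```text
start 21.86 mouth [ 0.42  0.96 89.78] F [-0.8  0.3 -2. ] M [0.04 0.43 0.01] ff 50.0 op 0.0313
40 22.61 mouth [ 0.87 -0.3  40.97] F [-0.6 -0.6 -1.6] M [-0.    0.47  0.06] ff 50.0 op 0.0312
0.034 22.96 mouth [-0.24  0.11 33.78] F [-0.9  0.5 -1.7] M [0.07 0.46 0.05] ff 50.0 op 0.0314
0.03 23.24 mouth [-0.32  0.11 29.6 ] F [-0.5 -0.4 -2. ] M [-0.02  0.45  0.01] ff 50.0 op 0.0317
0.027 23.49 mouth [-0.26  0.11 26.71] F [-0.8  0.1 -2.5] M [ 0.03  0.5  -0.01] ff 50.0 op 0.0314
0.024 23.74 mouth [-0.21  0.05 23.73] F [-0.9 -0.4 -2.2] M [-0.    0.44 -0.06] ff 50.0 op 0.0313
0.022 23.99 mouth [ 0.47 -0.09 22.28] F [ 0.5  0.2 -1. ] M [-0.02  0.25  0.06] ff 50.0 op 0.0316
0.02 24.24 mouth [ 0.84 -0.25 21.01] F [-0.4  0.6  3.5] M [ 0.14  0.5  -0.01] ff 50.0 op 0.0315
0.018 24.49 mouth [ 1.19 -0.44 18.81] F [0.7 1.1 3.6] M [-0.05  0.2   0.02] ff 50.0 op 0.0316
```

Run:
```python
from press import *
for d in (.016,.014,.012,.0105,.009,.008,.007):
    env.line_to(N0+n*(.061+d),velocity=.03);f=rep(d)
    if f[2]>30 or np.hypot(f[0],f[1])>10: print("stop");break
env.pause(.3);rep("settled")
```

```text
0.016 24.74 mouth [ 0.84 -0.28 15.61] F [ 2.1 -1.3 -1.8] M [-0.2  -0.5  -0.02] ff 50.0 op 0.0312
0.014 24.99 mouth [ 0.82 -0.23 14.55] F [ 2.5 -0.7  2.4] M [-0.15 -0.3   0.  ] ff 50.0 op 0.0317
0.012 25.24 mouth [ 0.89 -0.23 12.87] F [0.9 0.4 5. ] M [-0.03 -0.14 -0.  ] ff 50.0 op 0.0311
0.0105 25.49 mouth [ 0.9  -0.25 11.58] F [ 0.4 -0.7  6. ] M [-0.01  0.01 -0.01] ff 50.0 op 0.0315
0.009 25.74 mouth [ 0.96 -0.25 10.29] F [0.2 1.1 7. ] M [ 0.01  0.04 -0.01] ff 50.0 op 0.0312
0.008 25.99 mouth [ 0.97 -0.26  9.42] F [1.9 0.6 8.3] M [ 0.02  0.06 -0.03] ff 50.0 op 0.0314
0.007 26.24 mouth [ 1.07 -0.26  9.13] F [-0.6  0.8 10.4] M [ 0.16  0.37 -0.01] ff 50.0 op 0.032
settled 26.54 mouth [ 1.06 -0.26  9.11] F [-0.4 -0.2 10.6] M [0.16 0.37 0.  ] ff 50.0 op 0.0312
```

It snapped at about 17 mm (force drop), and the force is now rising against the stop. I'll add some push for margin and check with a picture.

Run:
```python
from press import *
for d in (.005,.003):
    env.line_to(N0+n*(.061+d),velocity=.03);rep(d)
env.pause(.5);f=rep("settled")
pics=[]
for c in ("scene","wrist"):
    s=snap(c);save(s,f"p_{c}.png");pics.append(s["pixels"][:,:,::-1])
    X=cloud(s).reshape(-1,3);L=((X-N0)@Rn)*1e3;L=L[np.isfinite(L[:,0])]
    p=L[(np.hypot(L[:,0],L[:,1])<22)&(L[:,2]>-5)&(L[:,2]<60)]
    for a in range(0,60,4):   # radial profile: body starts at mouth+42
        t=p[(p[:,2]>=a)&(p[:,2]<a+4)]
        if len(t)>3: print(c,a,len(t),"y",np.percentile(t[:,1],[2,98]).round(1),"x",t[:,0].min().round(1),end="; ")
    print()
cv2.imwrite("pics/p.png",np.hstack([cv2.resize(pics[0][170:290,200:320],(400,400),interpolation=2),cv2.resize(pics[1][100:380,140:420],(400,400))]))
```

```text
0.005 26.79 mouth [ 1.37 -0.3   9.01] F [-4.6  2.1 19.6] M [0.47 1.18 0.01] ff 50.0 op 0.0316
0.003 27.04 mouth [ 1.78 -0.25  8.86] F [-5.   3.4 29.8] M [0.83 1.89 0.04] ff 50.0 op 0.0311
settled 27.54 mouth [ 1.76 -0.24  8.86] F [-6.4  3.1 29.6] M [ 0.8   1.87 -0.01] ff 50.0 op 0.0315
scene 0 35 y [-18.9  17.3] x -6.5; scene 4 10 y [-9.5 11.5] x 7.2; scene 8 6 y [-11.5  12.9] x 6.7; scene 12 23 y [-16.9  15.6] x -0.7; scene 16 21 y [-12.1  16.1] x -1.2; scene 20 23 y [-19.7  17.6] x 0.9; scene 24 23 y [-21.   20.3] x -1.3; scene 28 15 y [-15.2  13.1] x 1.4; scene 32 7 y [-6.  12.2] x 2.6; scene 36 17 y [-9.  12.9] x 4.4; scene 40 21 y [-11.   13.8] x 2.2; scene 44 5 y [-4.7 11.4] x 1.2; scene 48 17 y [-11.1  13.8] x -2.1; scene 52 11 y [-11.4  13.2] x 2.8; scene 56 18 y [-7.5 14.5] x 1.5; 
wrist 0 521 y [-20.8  20.9] x -12.3; wrist 4 73 y [-17.7  16. ] x 2.7; wrist 12 61 y [-16.7  14.8] x 2.0; wrist 16 292 y [-16.6  14.7] x -0.9; wrist 20 66 y [-16.   15.7] x 4.0; wrist 24 181 y [-21.5  21.5] x -2.6; wrist 28 146 y [-21.3  20.9] x -1.9; wrist 32 67 y [-13.1  11.4] x 6.3; wrist 36 68 y [-13.6  10.9] x 6.9; wrist 40 65 y [-12.1  10.1] x 9.5; wrist 44 41 y [-11.    9.7] x 10.7; wrist 48 9 y [-6.3 11.2] x 11.0; wrist 52 49 y [-12.4  10.5] x 9.5; wrist 56 99 y [-15.1  13.2] x 5.9;
```

View pics/p.png

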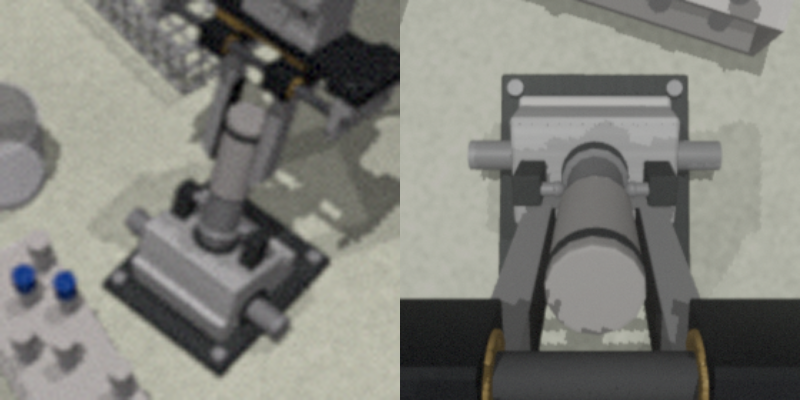

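The picture shows the flange below both catch balls, with the coupler upright on its axis and the white body starting 42 mm above 9–10 mm. The collar is at its stop, because the force rose 20 N over 0.25 mm. 30 N is more than needed and adds side load, so I'll ease to about 18 N and re-centre.

Run:
```python
from press import *
env.line_to(N0+n*(.061+.0052)+Rn@np.array([-.0006,0,0]),velocity=.02);env.pause(.5);f=rep("eased")
env.pause(1.0);f=rep("1s later")
```

```text
eased 28.41 mouth [ 1.29 -0.19  8.99] F [-2.   1.1 18.8] M [0.41 0.77 0.1 ] ff 50.0 op 0.0313
1s later 29.41 mouth [ 1.27 -0.19  8.99] F [-1.9  1.4 17.6] M [0.48 0.78 0.03] ff 50.0 op 0.0315
```

It's steady: mouth at 9.0 mm, about 18 N down, and 2 N of side load. Handing in.

```bash
python3 -c "
from station import env
print(env.hand_in())"
```

```text
the job is handed in; nothing more can be done
None
```

The cap is in the basket, and I handed the job in at about 29 s with the coupler snapped onto the nipple, fully down (mouth at 9.0 mm), still gripped and held with about 18 N; the verdict was not shown.

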